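# Dry-fit the power supply parts in an open amplifier chassis

### The arm

A 6-joint arm with a two-finger parallel gripper is mounted at the origin on the work surface. World frame = base frame: x ahead of the robot, y to its left, z up, the work surface at z = 0. Lengths are in m, angles in rad, forces in N, time in s.
With the tool pointing down it reaches from about 0.3 to 0.775 m from the base axis. Payload 14.6 kg.
Tool frame: the origin (TCP) lies at the very end of the fingers, on their centre line; the grasp point (between the pads) lies 19 mm behind it; z points along the fingers, y is the direction in which the jaws open and shut (so a half turn about z gives the same grasp; the last joint's range is limited). The gripper opens to 94 mm and grips with 3 to 60 N. Pads are 16 mm wide; open, the fingers measure 119 mm over their backs; the gripper's body (75 mm by 177 mm) begins 78 mm behind the grasp point.
Start: joints at [1.098, 0.3, 1.521, -0, 1.321, -0.067], TCP at [0.217, 0.505, 0.205] pointing down, gripper open.
Joint ranges: [-3.03, 3.03], [-0.79, 2.21], [0.23, 2.52], [-1.04, 4.18], [0, 3.07], [-2.55, 2.55]. Speed limits (rad/s): [2.22, 2.22, 2.57, 3.14, 3.14, 3.14].

### API

Orientations are given as [roll, pitch, yaw] about the fixed x, y, z axes, in that order (R = Rz(yaw) Ry(pitch) Rx(roll)).
In Python, from station import ctrl, eyes gives the robot as it stands.
- The arm moves only by the tool jog_arm, never from a script. Its argument "moves" is a list of rows, each a list of 3 entries, a list of its own where there are three numbers: the shift along the world's x, y, z in mm, then the turn, a rotation vector about the world's x, y, z in units of 5 degrees (1.0 is 5 degrees), then the finger opening in mm, from 0 to 94. In form: [[[tx, ty, tz], [wx, wy, wz], jaw], ...]. A call has 1 to 5 rows; each row is the pose to reach, as a shift and turn from the pose commanded when the call began; what a row does not reach only later rows make up. A row lasts 1/12 s, in which the tool goes at most 41.7 mm and 7.16 degrees, less where a joint would pass 70% of its speed; a pose out of reach is approached as far as the arm can. A call with a gripper value outside its range is refused whole. The fingers move at their own pace and stop on an object; "squeeze" is the grip in N (left out, the last holds). Time passes only in rows, so rows that repeat a pose let the fingers close. It gives the time, the measured TCP pose, the force and the opening at its end, in the units of the state.
- ctrl.get_obs(): the state, without advancing time (a new reading comes with each control period).
- eyes.camera(name): name is "scene" or "side" or "wrist"; returns a dict with "frame" (400x640x3 uint8, red, green, blue), "vertical_fov" (degrees; the focal length in pixels is half the picture's height over the tangent of half this angle, whatever the lens; pixels are square), "cx", "cy" (the principal point, pixels), "eye" and "attitude" of the camera in the world; the wrist camera has in their place "hand_eye" (4x4, takes a point from camera to tool coordinates, whose origin is the TCP and whose axes are the flange's). Camera axes: x right, y down, z forward; pixel columns grow to the right and rows downward; lengths in m; the calibration is good to about 2 mm. A picture is of the moment at which its call begins: read the wrist's pose just before it. There is no depth.
- ctrl.hand_in(): hands the job in, once; it reports no verdict.
The state is a dict: "time_s": time; "qpos": joint angles; "joint_vel": joint speeds; "tau": joint torques, N m; "ee_pos": TCP position; "eef_rot": TCP orientation; "force": force on the tool from outside, world axes, zero at the start; "moment": the same for the moment, N m; "grip_width": finger opening in m.
Only numpy, scipy, OpenCV 4.12 (cv2) and the standard library are available. Lean on these libraries where they do the work, as an engineer would, in place of code of your own. Each camera call takes 0.05 s, during which the arm holds its last target.

### The job

Dry-fit the four loose power supply parts in the open amplifier chassis, upright and flat on its floor: stand the tall capacitor in the middle of the gap between the transformer and the terminal block, in line with them; set the heat sink straight behind the transformer (on the side away from the front panel), its length running front to back, and the short capacitor straight behind the terminal block, each with a clear gap of about 20 mm. Then lay the power module flat on the centre of the heat sink's top, lengthwise along it. Let go of everything and leave the screwdriver, the meter and the spool where they are.

Things in the scene. Friction and masses are not known exactly. Their poses are not given: they have to be found in the camera images.
- tall_cap_mid (a point): Tall capacitor, loose: upright black cylinder, diameter 35 mm, height 75 mm, aluminium top with two small studs that stand 3 mm above it; about 90 g. Point at its centre, half-way up (37.5 mm above its underside); z up its axis. Starts upright on the bench.
- short_cap_mid (a point): Short capacitor, loose: upright black cylinder, diameter 50 mm, height 40 mm, same kind of top; about 110 g. Point at its centre, half-way up (20 mm above its underside); z up its axis. Starts upright on the bench.
- heat_sink_mid (a point): Heat sink, loose: bare aluminium block 70 mm long (its x) by 44 mm wide (its y) by 40 mm high, a flat plate on top (four dark screw holes) with fins hanging below along its length, standing on the fins; about 220 g. Either end may face the front. Point at its centre, half-way up (20 mm above its underside); z up, flat side up at the start, on the bench.
- module_mid (a point): Power module, loose: black brick 46 mm long (its x) by 28 mm wide (its y) by 16 mm high with a copper base plate below and three small steel tabs, 3 mm high, on top; about 60 g. Either end may face the front. Point at its centre, 8 mm above its underside; z up. Starts flat on the bench, copper down.
- transformer: Transformer, bolted in the chassis: copper-coloured ring-shaped drum, diameter 90 mm, height 40 mm, with a black disc and a bolt on top (46 mm in all). Origin at the centre of its underside, on the chassis floor; axes parallel to the chassis axes (x = backwards, away from the front panel). It may be in the left or the right half of the chassis.
- terminal: Terminal block, bolted in the chassis: white block with two rows of brass screws, 60 mm front to back (its x), 30 mm wide, 28 mm high plus a 6 mm rib. Origin at the centre of its underside, on the chassis floor; axes parallel to the chassis. It stands beside the transformer, centres 160 mm apart across the chassis; the middle of the 100 mm gap is 95 mm from the transformer's centre, 65 mm from the block's.
- chassis: Open amplifier chassis, fixed: steel pan 240 mm front to back (x) by 300 mm wide (y), floor 3 mm thick, side and rear lips 12 mm high; aluminium front panel with knobs, 55 mm high, 330 mm wide, nearest the robot. Origin mid-pan at bench height (floor top 3 mm higher); x points backwards, away from the panel, z up. Transformer and terminal block centres lie 45 mm in front of mid-pan, 80 mm to either side.
- screwdriver: Screwdriver, 180 mm long, lying on the bench beyond the chassis; leave alone. Origin on its underside, x along it.
- meter: Hand-held black multimeter 130 x 70 x 36 mm lying on the bench beyond the chassis; leave alone. Origin at the centre of its underside.
- spool: Grey spool of wire, diameter 60 mm, height 45 mm, standing on the bench at the far left; leave alone. Origin at the centre of its underside.
Things that resemble listed ones, but are neither listed nor needed, are in the scene too. What is shaped like the part that bears tall_cap_mid but blue or purple is not meant.

How it is judged:
At the end, for the whole second after the job is handed in: All upright, at rest. On the chassis floor: tall capacitor within 12 mm of mid-gap; heat sink (square to 0.2 rad) and short capacitor behind, gap 20 +-12 mm, sideways within 12 mm. Module flat on the heat sink, centred within 10 mm, along it to 0.25 rad. Bystanders moved under 20 mm (x of tall_cap_mid in the frame of transformer between -0.012 and 0.012 m and horizontal distance between tall_cap_mid and transformer below 0.109 m and horizontal distance between tall_cap_mid and terminal below 0.079 m and z of tall_cap_mid in the frame of chassis between 0.0365 and 0.0445 m and x of heat_sink_mid in the frame of transformer between 0.088 and 0.112 m and y of heat_sink_mid in the frame of transformer between -0.012 and 0.012 m and z of heat_sink_mid in the frame of chassis between 0.019 and 0.027 m and x of short_cap_mid in the frame of terminal between 0.063 and 0.087 m and y of short_cap_mid in the frame of terminal between -0.012 and 0.012 m and z of short_cap_mid in the frame of chassis between 0.019 and 0.027 m and x of module_mid in the frame of heat_sink_mid between -0.01 and 0.01 m and y of module_mid in the frame of heat_sink_mid between -0.01 and 0.01 m and z of module_mid in the frame of heat_sink_mid between 0.024 and 0.032 m and angle between the x axis of heat_sink_mid and the x axis of chassis, either way round below 0.2 rad and angle between the x axis of module_mid and the x axis of heat_sink_mid, either way round below 0.25 rad and angle between each of tall_cap_mid, short_cap_mid, heat_sink_mid, module_mid's own z axis and vertical below 0.1 rad and linear speed of each of tall_cap, short_cap, heat_sink, module below 0.02 m/s and angular speed of each of tall_cap, short_cap, heat_sink, module below 0.2 rad/s and distance of each of screwdriver, meter, spool from where it was at the start of the episode below 0.02 m); the robot touches nothing.
It fails at once if the screwdriver is disturbed (moved by 20 mm or more) (distance of screwdriver from where it was at the start of the episode above 0.02 m).
It fails at once if the meter is disturbed (moved by 20 mm or more) (distance of meter from where it was at the start of the episode above 0.02 m).
It fails at once if the spool is disturbed (moved by 20 mm or more) (distance of spool from where it was at the start of the episode above 0.02 m).
It also fails if it takes over 112 s, if anything falls off the work surface, if the arm or the gripper's body presses on something with over 40 N, if the wrist force passes 120 N, or if a joint passes its speed limit or range.

## Working session

There is one attempt and no reset: what is moved stays moved. The work goes in short steps, Python scripts to look and compute and a tool call to move; the robot and the scene stay as the last step left them, time stands still between calls to the robot, and variables do not carry over. Pictures are saved under pics/ and viewed, and the job is handed in when it is done.

Besides the shell and the picture viewer there is one more tool, called in YAML: its name, and indented under it one key for each argument. jog_arm: Moves the arm, as the interface text tells. Its arguments: {"type":"object","properties":{"moves":{"type":"array","items":{"type":"array"}},"squeeze":{"type":"number"}},"required":["moves"]}

```bash
ls; mkdir -p pics; cat > h.py <<'E'
import numpy as np, cv2, math
from scipy.spatial.transform import Rotation as R
from station import ctrl, eyes
def att(a):
    a=np.array(a)
    if a.shape==(3,3): return a
    if a.size==4: return None
    return R.from_euler('xyz',a).as_matrix()
def cam(n):
    o=ctrl.get_obs(); c=eyes.camera(n); f=c['frame']
    F=f.shape[0]/2/math.tan(math.radians(c['vertical_fov'])/2)
    if n=='wrist':
        H=np.array(c['hand_eye']); Rt=att(o['eef_rot']); M=Rt@H[:3,:3]; e=np.array(o['ee_pos'])+Rt@H[:3,3]
    else: M=att(c['attitude']); e=np.array(c['eye'])
    return dict(f=cv2.cvtColor(f,cv2.COLOR_RGB2BGR),F=F,M=M,e=e,cx=c['cx'],cy=c['cy'])
def ray(c,u,v,z):
    d=c['M']@np.array([(u-c['cx'])/c['F'],(v-c['cy'])/c['F'],1]); t=(z-c['e'][2])/d[2]; return c['e']+t*d
def proj(c,p):
    q=c['M'].T@(np.array(p)-c['e']); return c['F']*q[0]/q[2]+c['cx'],c['F']*q[1]/q[2]+c['cy']
E
python3 - <<'E'
from h import *
print(ctrl.get_obs())
import pickle
for n in ['scene','side','wrist']:
    r=eyes.camera(n); print(n,{k:v for k,v in r.items() if k!='frame'})
    c=cam(n); cv2.imwrite(f'pics/{n}0.png',c['f']); pickle.dump(c,open(f'{n}0.pkl','wb'))
E
```

```text
pics
{'time_s': 0.0, 'qpos': array([ 1.09842788e+00,  3.00457367e-01,  1.52159759e+00, -1.44732052e-05,
        1.32068668e+00, -6.65847312e-02]), 'joint_vel': array([-0.00277863,  0.00020355,  0.00057618, -0.00047443,  0.00316943,
        0.00123183]), 'tau': array([ 2.42808646e-04, -5.31811774e+01, -3.52723396e+01,  7.07935542e-02,
        2.46351818e-02, -1.27419321e-04]), 'ee_pos': array([0.21698335, 0.50509909, 0.20488688]), 'eef_rot': array([-3.14044529e+00, -6.24603564e-05,  2.73581249e+00]), 'force': array([-0.37933163, -0.02835018,  0.72769446]), 'moment': array([ 0.00925823, -0.0138815 , -0.02528897]), 'grip_width': 0.09425350763824059}
scene {'vertical_fov': 45.78509186538032, 'cx': 312.4995934562264, 'cy': 201.44519963591677, 'eye': array([ 0.98432878, -0.46979232,  1.16621736]), 'attitude': array([-2.63257711, -0.00686371,  0.68044658])}
side {'vertical_fov': 52.880294573062486, 'cx': 316.48771360330636, 'cy': 198.5948531331556, 'eye': array([0.39632682, 0.61535252, 0.80285101]), 'attitude': array([-2.41766264, -0.00339838, -2.81701555])}
wrist {'vertical_fov': 67.12825339333754, 'cx': 324.98857650425623, 'cy': 199.0068209068692, 'hand_eye': array([[ 9.09004656e-04, -9.62938232e-01, -2.69720477e-01,
         7.69535255e-02],
       [ 9.99999490e-01,  7.56330184e-04,  6.69971167e-04,
         1.54621191e-04],
       [-4.41143114e-04, -2.69720948e-01,  9.62938428e-01,
        -1.78418518e-01],
       [ 0.00000000e+00,  0.00000000e+00,  0.00000000e+00,
         1.00000000e+00]])}
```

View pics/scene0.png

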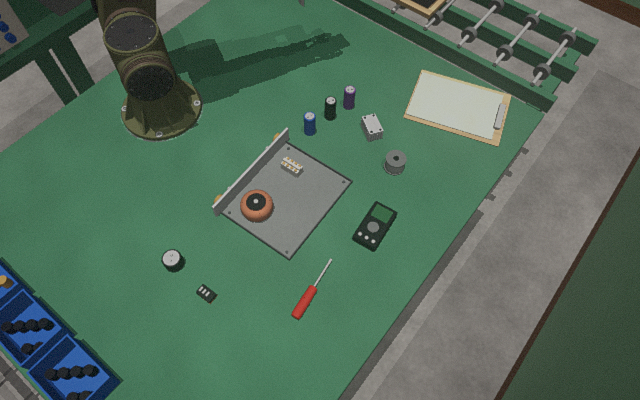

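View pics/side0.png

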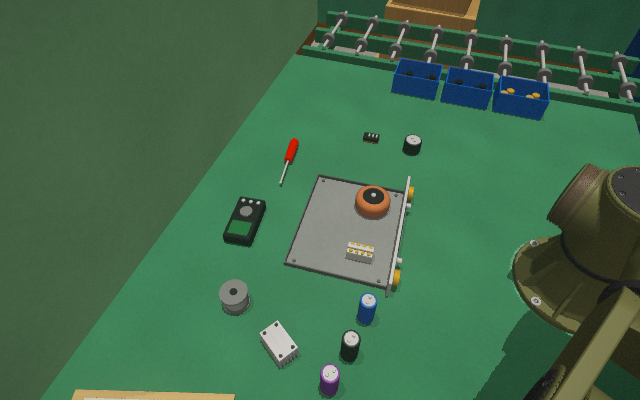

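View pics/wrist0.png

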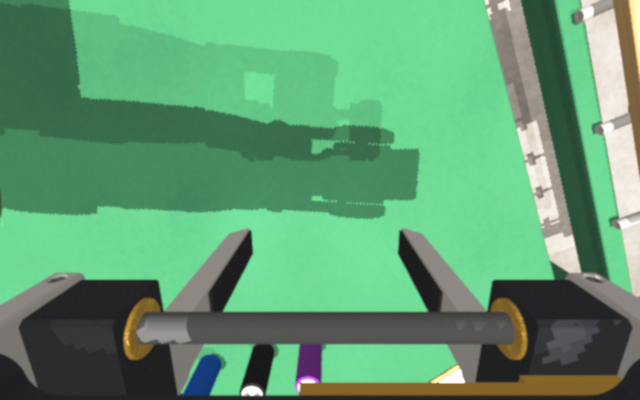

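The scene view shows three tall cylinders: blue (310,123), black (331,107) and purple (349,97). The task wants the black one. Other parts in that view are the short cap (172,260), heat sink (372,127), module (206,293), transformer (256,205) and terminal block (292,165). Next I'll crop in close to check.

```bash
python3 - <<'E'
import cv2,pickle
s=pickle.load(open('scene0.pkl','rb'))['f'];d=pickle.load(open('side0.pkl','rb'))['f']
def crop(f,x0,y0,x1,y1,k,n): cv2.imwrite(f'pics/{n}.png',cv2.resize(f[y0:y1,x0:x1],None,fx=k,fy=k,interpolation=cv2.INTER_CUBIC))
crop(s,200,80,410,270,3.5,'sc'); crop(d,210,170,420,400,2.6,'dc')
crop(s,150,240,230,310,6,'sb');crop(d,270,120,440,230,4,'db')
E
```

```text
(no output)
```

View pics/sc.png

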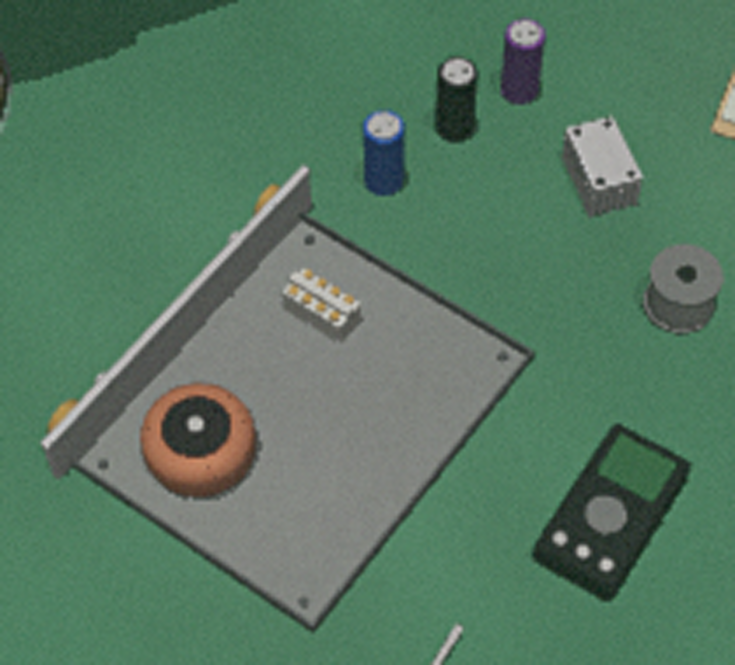

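View pics/dc.png

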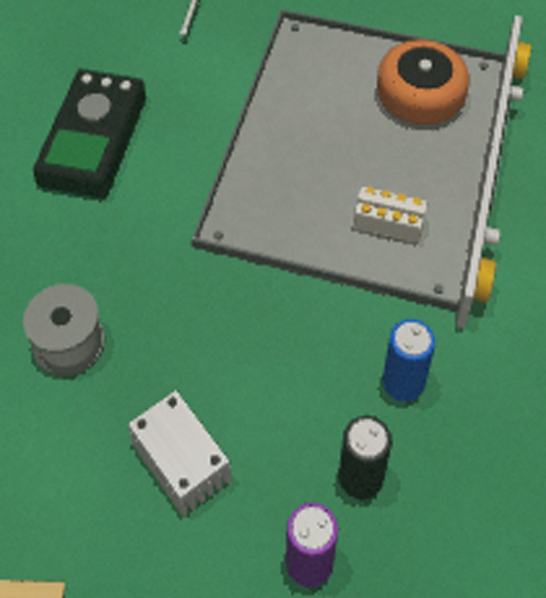

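View pics/sb.png

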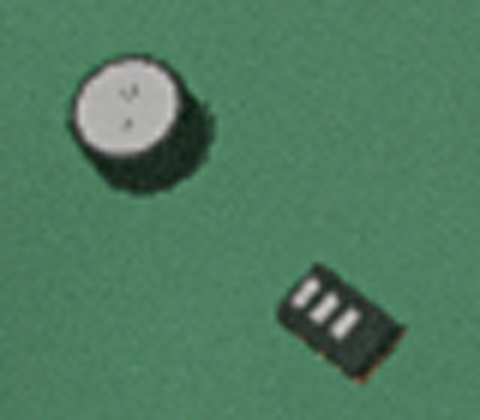

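View pics/db.png

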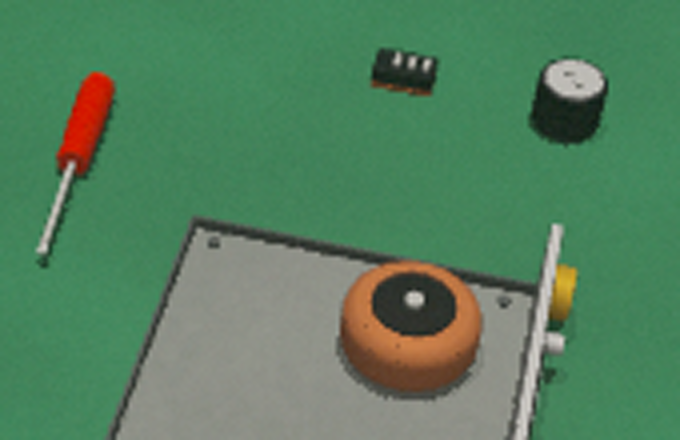

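```bash
python3 - <<'E'
from h import *
import pickle
s=pickle.load(open('scene0.pkl','rb'));d=pickle.load(open('side0.pkl','rb'))
def S(x,y,z): return ray(s,200+x/3.5,80+y/3.5,z)
def D(x,y,z): return ray(d,210+x/2.6,170+y/2.6,z)
def SB(x,y,z): return ray(s,150+x/6,240+y/6,z)
def DB(x,y,z): return ray(d,270+x/4,120+y/4,z)
np.set_printoptions(precision=4,suppress=True)
P=lambda n,*a:print(n,*[q[:2] for q in a])
P('tall',S(458,71,.075),D(367,439,.075))
P('blue',S(383,126,.075),D(410,339,.075))
P('purple',S(525,34,.075),D(313,527,.075))
hs=[S(567,128,.04),S(610,118,.04),S(641,178,.04),S(598,187,.04)]
hd=[D(177,391,.04),D(129,427,.04),D(185,487,.04),D(231,461,.04)]
P('hs',*hs,np.mean(hs,0));P('hd',*hd,np.mean(hd,0))
P('hs holes',S(577,125,.04),S(608,124,.04),S(632,174,.04),S(600,182,.04)); P('hd holes',D(172,402,.04),D(141,424,.04),D(184,483,.04),D(215,460,.04))
P('short',SB(127,106,.04),DB(575,79,.04))
P('mod tabs',SB(306,292,.019),SB(324,307,.019),SB(345,323,.019))
m=[SB(318,265,.016),SB(405,328,.016),SB(362,380,.00),SB(279,312,.016)]; P('mod',*m)
P('transf bolt',S(196,424,.046),DB(414,298,.046),D(425,64,.046))
P('pan far corners (lip top)',S(308,628,.012),S(533,354,.012),D(283,14,.012),D(193,242,.012))
P('panel top',S(45,440,.055),S(305,168,.055),D(519,17,.055),D(462,318,.055))
P('term ribtop? corners', S(306,268,.028),S(360,298,.028),S(342,332,.028), S(283,292,.028))
P('spool',S(687,273,.045),D(61,316,.045)); P('meter',S(617,424,.036),S(691,463,.036),S(610,600,.0),S(533,551,.036))
P('driver',ray(s,331,260,0.01),ray(s,296,317,0.01))
E
```

```text
tall [0.4312 0.3129] [0.4283 0.3118]
blue [0.4194 0.2257] [0.4179 0.2265]
purple [0.4506 0.3828] [0.4467 0.3817]
hs [0.5259 0.3472] [0.5483 0.3798] [0.6065 0.3433] [0.5837 0.3124] [0.5661 0.3457]
hd [0.5781 0.3076] [0.6014 0.3455] [0.545  0.3734] [0.52   0.3451] [0.5611 0.3429]
hs holes [0.5306 0.3553] [0.5508 0.3733] [0.5981 0.3419] [0.5819 0.3177]
hd holes [0.5783 0.317 ] [0.5938 0.3405] [0.5467 0.371 ] [0.5314 0.3481]
short [ 0.419  -0.3316] [ 0.4137 -0.3325]
mod tabs [ 0.5285 -0.3391] [ 0.539 -0.339] [ 0.5507 -0.3384]
mod [ 0.5227 -0.3273] [ 0.5705 -0.3238] [ 0.5666 -0.3492] [ 0.5248 -0.352 ]
transf bolt [ 0.4779 -0.075 ] [ 0.4748 -0.0793] [ 0.4748 -0.0789]
pan far corners (lip top) [ 0.6447 -0.1393] [0.6316 0.1595] [ 0.6379 -0.1315] [0.6239 0.1632]
panel top [ 0.4022 -0.1612] [0.3868 0.1621] [ 0.399  -0.1632] [0.3838 0.1849]
term ribtop? corners [0.4404 0.0989] [0.4941 0.1042] [0.5038 0.0695] [0.4413 0.0687]
spool [0.6929 0.2836] [0.689  0.2806]
meter [0.7282 0.1364] [0.7925 0.1444] [0.8047 0.0267] [0.7424 0.0073]
driver [ 0.7324 -0.069 ] [ 0.7579 -0.2419]
```

Black tall cap chosen: the crops clearly show it black, between the blue and purple ones. The two views agree to about 3 mm, and the sizes and heights are consistent with the description. Now moving to hover over it.

jog_arm:
  moves:
    - [[42,-38,0],[0,0,-1.4],94]
    - [[84,-76,0],[0,0,-2.8],94]
    - [[126,-114,0],[0,0,-4.2],94]
    - [[168,-152,0],[0,0,-5.6],94]
    - [[190,-180,0],[0,0,-7],94]

```text
time_s: 0.72
ee_pos: [0.371, 0.3622, 0.2055]
eef_rot: [3.141, -0.0, 2.119]
force: [1.0, 0.7, 0.8]
grip_width: 0.0935
```

jog_arm:
  moves:
    - [[10,-8,0],[0,0,-1.4],94]
    - [[20,-13,0],[0,0,-2.8],94]
    - [[23,-13,0],[0,0,-4.2],94]
    - [[23,-13,0],[0,0,-5.6],94]
    - [[23,-13,0],[0,0,-6.4],94]

```text
time_s: 1.13
ee_pos: [0.3931, 0.3504, 0.2053]
eef_rot: [-3.141, 0.0, 1.559]
force: [0.0, 0.5, -0.3]
grip_width: 0.0939
```

jog_arm:
  moves:
    - [[36,-38,0],[0,0,0],70]
    - [[36,-38,0],[0,0,0],70]
    - [[36,-38,0],[0,0,0],70]
    - [[36,-38,0],[0,0,0],70]

```text
time_s: 1.47
ee_pos: [0.4289, 0.3124, 0.2054]
eef_rot: [-3.141, -0.0, 1.565]
force: [-0.6, -0.2, -0.2]
grip_width: 0.072
```

```bash
python3 - <<'E'
from h import *
c=cam('wrist'); cv2.imwrite('pics/w1.png',c['f']); print(c['e'],ctrl.get_obs()['ee_pos'],ctrl.get_obs()['eef_rot'])
import pickle;pickle.dump(c,open('w1.pkl','wb'))
print([np.round(proj(c,p),0) for p in [(.43,.312,.075),(.419,.226,.075),(.449,.382,.075)]])
E
```

```text
[0.43111718 0.39062092 0.38378155] [0.42851398 0.31285931 0.20538027] [-3.14132925e+00 -7.07490504e-05  1.56616597e+00]
[array([325., 192.]), array([315., 265.]), array([343., 123.])]
```

View pics/w1.png

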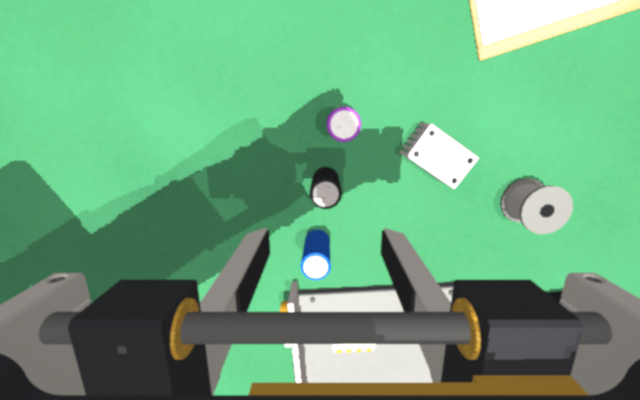

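The wrist view shows the black cap top at (325,194) against a predicted (325,192), so that agrees. The heat sink's top corners are at about (431,124), (479,157), (457,188) and (409,156).

```bash
python3 - <<'E'
from h import *
import pickle
c=pickle.load(open('w1.pkl','rb'))
cv2.imwrite('pics/w1c.png',cv2.resize(c['f'][100:220,280:500],None,fx=3.6,fy=3.6,interpolation=cv2.INTER_CUBIC))
print(ray(c,325,194,.075))
g=cv2.cvtColor(c['f'],cv2.COLOR_BGR2HSV)
m=((g[...,1]<40)&(g[...,2]>170)).astype(np.uint8); m[:, :395]=0; m[:,485:]=0; m[:110]=0;m[200:]=0
m=cv2.morphologyEx(m,cv2.MORPH_CLOSE,np.ones((7,7)))
cs,_=cv2.findContours(m,0,2); k=max(cs,key=cv2.contourArea)
P=np.array([ray(c,*q[0],.04)[:2] for q in k])*1000
r=cv2.minAreaRect(P.astype(np.float32)); print(r)
E
```

```text
[0.43049706 0.30961947 0.075     ]
((564.250732421875, 343.516357421875), (45.54582595825195, 71.414306640625), 56.46731185913086)
```

View pics/w1c.png

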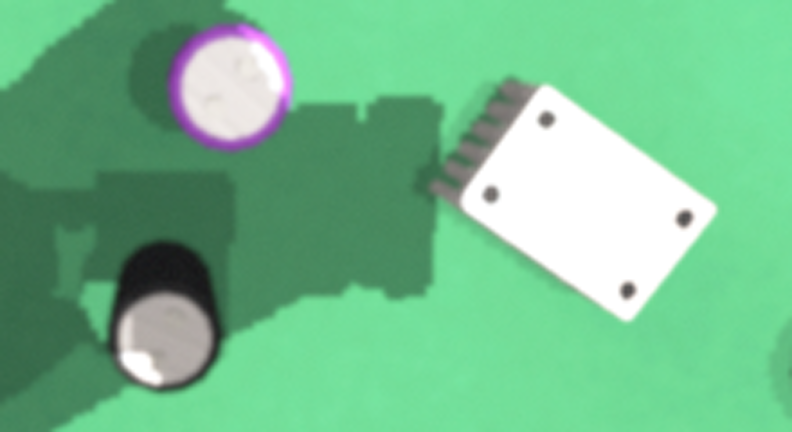

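jog_arm:
  moves:
    - [[2,-2,-40],[0,0,0],70]
    - [[2,-2,-80],[0,0,0],70]
    - [[2,-2,-120],[0,0,0],70]
    - [[2,-2,-155],[0,0,0],70]
    - [[2,-2,-175],[0,0,0],70]
  squeeze: 15

```text
time_s: 1.93
ee_pos: [0.4286, 0.3105, 0.0268]
eef_rot: [-3.138, 0.002, 1.568]
force: [0.1, -0.6, -0.4]
grip_width: 0.0706
```

jog_arm:
  moves:
    - [[0,0,0],[0,0,0],70]
    - [[0,0,0],[0,0,0],30]
    - [[0,0,0],[0,0,0],30]
    - [[0,0,0],[0,0,0],30]
    - [[0,0,0],[0,0,0],30]
  squeeze: 15

```text
time_s: 2.35
ee_pos: [0.4314, 0.3112, 0.032]
eef_rot: [3.139, -0.001, 1.567]
force: [-0.4, -0.1, 0.2]
grip_width: 0.0465
```

jog_arm:
  moves:
    - [[0,0,0],[0,0,0],25]
    - [[0,0,0],[0,0,0],25]
    - [[0,0,0],[0,0,0],25]

```text
time_s: 2.6
ee_pos: [0.4311, 0.3109, 0.0312]
eef_rot: [3.141, -0.001, 1.566]
force: [-1.7, -0.5, 6.7]
grip_width: 0.0344
```

jog_arm:
  moves:
    - [[0,0,30],[0,0,0],25]
    - [[0,0,65],[0,0,0],25]
    - [[0,0,100],[0,0,0],25]
    - [[2,-20,115],[0,0,0],25]
    - [[6,-50,115],[0,0,0],25]

```text
time_s: 3.02
ee_pos: [0.4378, 0.2621, 0.1493]
eef_rot: [3.136, -0.003, 1.569]
force: [0.6, -0.9, -0.7]
grip_width: 0.0348
```

jog_arm:
  moves:
    - [[6,-40,0],[0,0,0],25]
    - [[12,-80,0],[0,0,0],25]
    - [[17,-120,0],[0,0,0],25]
    - [[23,-160,0],[0,0,0],25]
    - [[28,-195,0],[0,0,0],25]

```text
time_s: 3.43
ee_pos: [0.4646, 0.0634, 0.1456]
eef_rot: [3.141, 0.0, 1.566]
force: [1.3, -0.3, -0.4]
grip_width: 0.0348
```

jog_arm:
  moves:
    - [[6,-40,0],[0,0,0],25]
    - [[6,-48,0],[0,0,0],25]
    - [[6,-48,0],[0,0,0],25]
    - [[6,-48,0],[0,0,0],25]

```text
time_s: 3.77
ee_pos: [0.4707, 0.0177, 0.1454]
eef_rot: [-3.141, -0.0, 1.565]
force: [-0.1, -0.0, -1.6]
grip_width: 0.0346
```

```bash
python3 - <<'E'
from h import *
import pickle
for n in ['wrist','side','scene']:
    c=cam(n); cv2.imwrite(f'pics/{n}2.png',c['f']);pickle.dump(c,open(n+'2.pkl','wb'))
o=ctrl.get_obs();print(o['ee_pos'],o['eef_rot'],o['grip_width'])
E
```

```text
[0.47066327 0.0188674  0.14544147] [-3.14153163e+00 -1.54242914e-04  1.56801286e+00] 0.034406800608816936
```

View pics/wrist2.png

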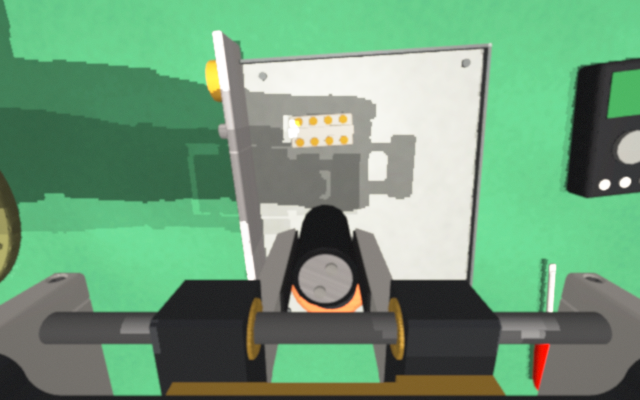

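View pics/side2.png

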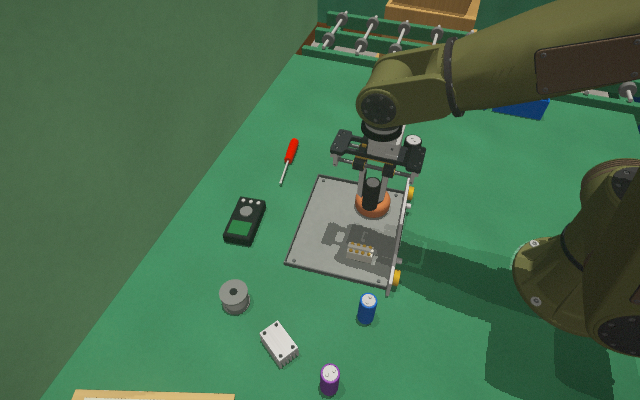

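The cap is held in the wrist view. The terminal screws centre at about (320.5,131), the rear-left pan corner is at (488,46), and the edge runs down to about (470,280).

```bash
python3 - <<'E'
from h import *
import pickle
c=pickle.load(open('wrist2.pkl','rb'))
f=c['f'];cv2.imwrite('pics/w2c.png',cv2.resize(f[30:290,200:500],None,fx=2.3,fy=2.3,interpolation=cv2.INTER_CUBIC))
g=cv2.cvtColor(f,cv2.COLOR_BGR2HSV)
m=cv2.inRange(g,(10,90,120),(30,255,255));m[:110]=0;m[155:]=0;m[:,:280]=0;m[:,360:]=0
n,l,st,ce=cv2.connectedComponentsWithStats(m);
for s,q in zip(st[1:],ce[1:]):print(s[4],q,ray(c,*q,.031))
print([ray(c,*q,.012) for q in [(488,46),(243,60),(470,280)]])
E
```

```text
55 [342.54545455 118.65454545] [0.48914879 0.0921841  0.031     ]
55 [312.56363636 120.67272727] [0.46096983 0.09048247 0.031     ]
54 [327.61111111 119.61111111] [0.47512535 0.09138154 0.031     ]
50 [298.34 121.28] [0.44757482 0.08999228 0.031     ]
54 [328.72222222 140.42592593] [0.47614283 0.0721131  0.031     ]
56 [343.5        139.66071429] [0.49027469 0.07276785 0.031     ]
58 [299.5        142.13793103] [0.44813378 0.07062771 0.031     ]
55 [314.2        141.41818182] [0.46223261 0.07124198 0.031     ]
[array([0.62626301, 0.15732884, 0.012     ]), array([0.39487321, 0.14633745, 0.012     ]), array([ 0.64021228, -0.08984624,  0.012     ])]
```

View pics/w2c.png

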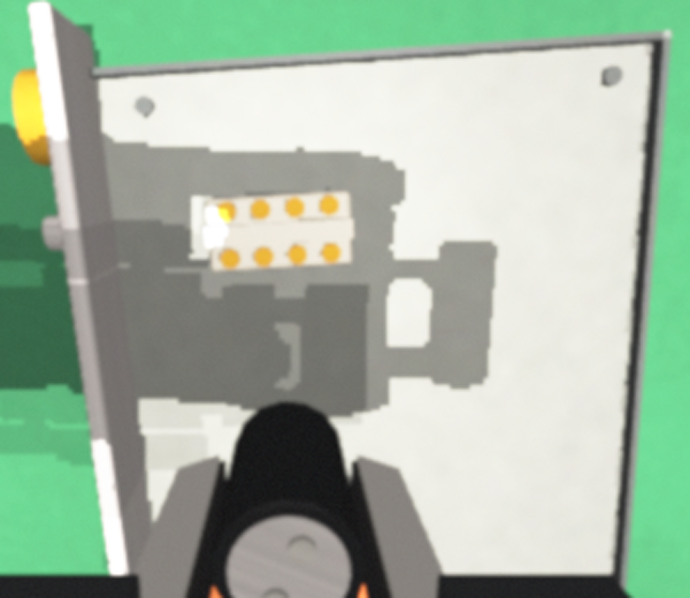

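jog_arm:
  moves:
    - [[1,-2,-30],[0,0,0],25]
    - [[1,-2,-60],[0,0,0],25]
    - [[1,-2,-85],[0,0,0],25]
    - [[1,-2,-100],[0,0,0],25]
    - [[1,-2,-107],[0,0,0],25]

```text
time_s: 4.33
ee_pos: [0.4706, 0.0168, 0.0364]
eef_rot: [-3.138, -0.0, 1.568]
force: [0.5, 0.8, -1.3]
grip_width: 0.0347
```

jog_arm:
  moves:
    - [[0,0,-2],[0,0,0],25]
    - [[0,0,-4],[0,0,0],25]
    - [[0,0,-4],[0,0,0],25]
    - [[0,0,-4],[0,0,0],25]

```text
time_s: 4.67
ee_pos: [0.4723, 0.0158, 0.0353]
eef_rot: [3.14, 0.0, 1.567]
force: [-0.3, 0.2, -1.1]
grip_width: 0.0349
```

jog_arm:
  moves:
    - [[0,0,-1],[0,0,0],25]
    - [[0,0,-1],[0,0,0],25]
    - [[0,0,-1],[0,0,0],25]

```text
time_s: 4.92
ee_pos: [0.4723, 0.0157, 0.0342]
eef_rot: [3.14, -0.0, 1.566]
force: [-0.6, 0.6, 6.8]
grip_width: 0.0348
```

jog_arm:
  moves:
    - [[0,0,0],[0,0,0],60]
    - [[0,0,0],[0,0,0],60]
    - [[0,0,0],[0,0,0],60]
    - [[0,0,20],[0,0,0],60]
    - [[0,0,60],[0,0,0],60]

```text
time_s: 5.33
ee_pos: [0.4694, 0.0157, 0.0907]
eef_rot: [-3.134, -0.0, 1.566]
force: [0.6, -0.2, 0.4]
grip_width: 0.0593
```

jog_arm:
  moves:
    - [[0,0,40],[0,0,1.4],70]
    - [[0,0,80],[0,0,2.8],70]
    - [[10,30,120],[0,0,4.2],80]
    - [[20,60,120],[0,0,5.6],80]
    - [[30,90,120],[0,0,7],80]

```text
time_s: 5.75
ee_pos: [0.5031, 0.1071, 0.2167]
eef_rot: [3.137, 0.002, 2.182]
force: [0.4, -0.8, -0.1]
grip_width: 0.0799
```

```bash
python3 - <<'E'
from h import *
import pickle
for n in ['side','scene']:
    c=cam(n); cv2.imwrite(f'pics/{n}3.png',c['f']);pickle.dump(c,open(n+'3.pkl','wb'))
    print([np.round(proj(c,p),1) for p in [(.472,.0165,.078)]])
    if n=='side': cv2.imwrite('pics/s3c.png',cv2.resize(c['f'][160:310,270:430],None,fx=4,fy=4))
E
```

```text
[array([366.7, 214.5])]
[array([275.9, 171.5])]
```

View pics/s3c.png

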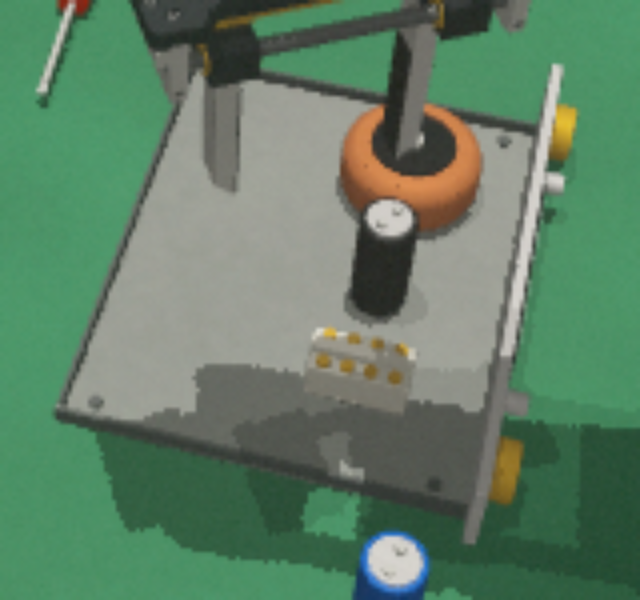

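The tall cap stands upright with its top at (367,214), as predicted. On to the heat sink.

jog_arm:
  moves:
    - [[10,40,0],[0,0,1.2],80]
    - [[21,80,0],[0,0,2.4],80]
    - [[31,120,0],[0,0,3.6],80]
    - [[41,160,0],[0,0,4.3],80]
    - [[52,200,0],[0,0,4.3],80]

```text
time_s: 6.27
ee_pos: [0.5538, 0.307, 0.2131]
eef_rot: [-3.141, -0.0, 2.555]
force: [0.6, -0.3, 0.4]
grip_width: 0.0802
```

jog_arm:
  moves:
    - [[9,37,-5],[0,0,0],80]
    - [[9,37,-12],[0,0,0],80]
    - [[9,37,-12],[0,0,0],80]
    - [[9,37,-12],[0,0,0],80]

```text
time_s: 6.6
ee_pos: [0.5626, 0.3416, 0.2007]
eef_rot: [-3.14, -0.001, 2.552]
force: [0.3, -0.8, -0.1]
grip_width: 0.08
```

```bash
cat > sink.py <<'E'
from h import *
import sys
c=cam('wrist'); cv2.imwrite(f'pics/{sys.argv[1]}.png',c['f'])
z=float(sys.argv[2])
g=cv2.cvtColor(c['f'],cv2.COLOR_BGR2HSV)
m=((g[...,1]<40)&(g[...,2]>170)).astype(np.uint8)
m[260:]=0
m=cv2.morphologyEx(m,cv2.MORPH_CLOSE,np.ones((7,7)))
cs,_=cv2.findContours(m,0,2)
for k in cs:
    if cv2.contourArea(k)<800: continue
    P=np.array([ray(c,*q[0],z)[:2] for q in k])*1000
    print(cv2.minAreaRect(P.astype(np.float32)),cv2.boundingRect(k))
o=ctrl.get_obs();print(o['ee_pos'],o['eef_rot'])
E
python3 sink.py w4 .04
```

```text
((468.9766540527344, 90.30561828613281), (60.98843002319336, 29.45195198059082), 3.25298810005188) (84, 210, 51, 48)
((382.4405212402344, 67.60738372802734), (13.467864990234375, 168.40794372558594), 3.0761654376983643) (0, 142, 95, 90)
((703.5713500976562, 581.7506713867188), (269.8749694824219, 173.58384704589844), 17.342906951904297) (432, 23, 208, 237)
[0.56286565 0.34134037 0.20156738] [-3.14104020e+00 -8.03470208e-05  2.55096052e+00]
```

View pics/w4.png

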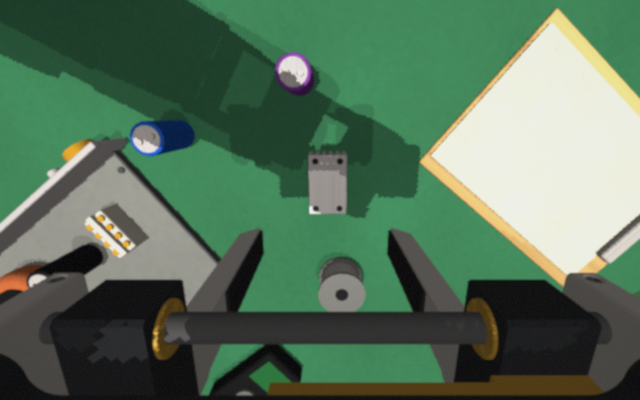

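The heat sink is centred in the wrist view, square to the jaws, with its holes around (329,185).

```bash
python3 - <<'E'
from h import *
c=cam('wrist');f=c['f'];cv2.imwrite('pics/w4c.png',cv2.resize(f[140:230,280:380],None,fx=6,fy=6,interpolation=cv2.INTER_CUBIC))
g=f.max(2).astype(np.uint8)
m=(f.max(2)<70).astype(np.uint8)*255; m[:150]=0;m[220:]=0;m[:,:305]=0;m[:,350:]=0
n,l,st,ce=cv2.connectedComponentsWithStats(m)
for s,q in zip(st[1:],ce[1:]):
    print(s[4],q,ray(c,*q,.04))
print(ray(c,328.5,185,.04)); o=ctrl.get_obs();print(o['ee_pos'],o['eef_rot'])
E
```

```text
26 [306.15384615 153.11538462] [0.52202996 0.34388953 0.04      ]
6 [313.33333333 150.83333333] [0.52441225 0.35203224 0.04      ]
7 [320.71428571 150.85714286] [0.52903605 0.3588949  0.04      ]
9 [326.66666667 150.77777778] [0.53267365 0.3644904  0.04      ]
9 [333.33333333 150.77777778] [0.53682982 0.37070189 0.04      ]
9 [339.88888889 150.77777778] [0.54091668 0.37680978 0.04      ]
36 [348.02777778 155.30555556] [0.55025841 0.38166251 0.04      ]
23 [314.56521739 160.17391304] [0.53384913 0.34726158 0.04      ]
24 [339.33333333 160.125     ] [0.5493737  0.37056347 0.04      ]
12 [315.5 207.5] [0.58071522 0.31660069 0.04      ]
12 [339.  207.5] [0.59614249 0.33965968 0.04      ]
[0.56657109 0.34442935 0.04      ]
[0.56303937 0.34130469 0.20213056] [3.14123944e+00 3.56221880e-04 2.55078878e+00]
```

View pics/w4c.png

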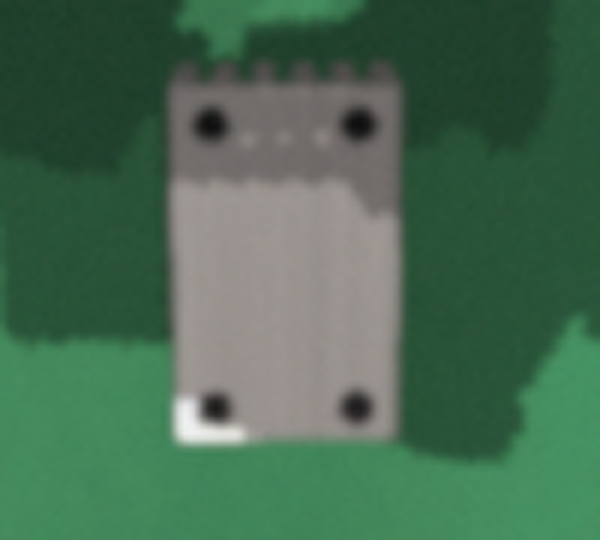

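jog_arm:
  moves:
    - [[2,2,-40],[0,0,0],80]
    - [[2,2,-80],[0,0,0],80]
    - [[2,2,-120],[0,0,0],80]
    - [[2,2,-155],[0,0,0],80]
    - [[2,2,-180],[0,0,0],80]

```text
time_s: 7.12
ee_pos: [0.5641, 0.3429, 0.0191]
eef_rot: [-3.14, -0.001, 2.551]
force: [-0.3, -0.4, 0.6]
grip_width: 0.0798
```

jog_arm:
  moves:
    - [[0,0,-10],[0,0,0],80]
    - [[0,0,-15],[0,0,0],80]
    - [[0,0,-15],[0,0,0],60]
    - [[0,0,-15],[0,0,0],38]
    - [[0,0,-15],[0,0,0],38]
  squeeze: 25

```text
time_s: 7.53
ee_pos: [0.5658, 0.345, 0.0087]
eef_rot: [3.139, 0.001, 2.552]
force: [0.9, 0.2, -0.0]
grip_width: 0.0637
```

jog_arm:
  moves:
    - [[0,0,0],[0,0,0],38]
    - [[0,0,0],[0,0,0],38]
    - [[0,0,0],[0,0,0],38]
    - [[0,0,0],[0,0,0],38]

```text
time_s: 7.87
ee_pos: [0.5649, 0.3447, 0.0071]
eef_rot: [3.141, 0.0, 2.553]
force: [-2.4, -2.1, 6.5]
grip_width: 0.044
```

jog_arm:
  moves:
    - [[0,0,30],[0,0,0],38]
    - [[0,0,65],[0,0,0],38]
    - [[0,-20,90],[0,0,1.2],38]
    - [[2,-60,95],[0,0,2.4],38]
    - [[3,-100,95],[0,0,3.6],38]

```text
time_s: 8.28
ee_pos: [0.5682, 0.2446, 0.1035]
eef_rot: [3.139, 0.003, 2.874]
force: [0.5, -0.7, -3.6]
grip_width: 0.0441
```

jog_arm:
  moves:
    - [[1,-40,0],[0,0,1.2],38]
    - [[2,-80,0],[0,0,2.4],38]
    - [[3,-120,0],[0,0,3.6],38]
    - [[4,-160,0],[0,0,3.7],38]
    - [[6,-195,0],[0,0,3.7],38]

```text
time_s: 8.7
ee_pos: [0.5732, 0.0474, 0.1012]
eef_rot: [-3.142, -0.001, -3.093]
force: [1.1, -0.3, -3.6]
grip_width: 0.0441
```

jog_arm:
  moves:
    - [[2,-40,0],[0,0,0],38]
    - [[3,-80,0],[0,0,0],38]
    - [[3,-120,0],[0,0,0],38]
    - [[3,-123,0],[0,0,0],38]
    - [[3,-123,0],[0,0,0],38]

```text
time_s: 9.12
ee_pos: [0.5764, -0.0754, 0.1011]
eef_rot: [3.142, -0.001, -3.097]
force: [-0.0, -0.5, -3.2]
grip_width: 0.0439
```

```bash
python3 - <<'E'
from h import *
import pickle
c=cam('wrist');cv2.imwrite('pics/w5.png',c['f']);pickle.dump(c,open('w5.pkl','wb'))
o=ctrl.get_obs();print(o['ee_pos'],o['eef_rot'],o['grip_width'])
E
```

```text
[ 0.5765309  -0.07381922  0.10110504] [ 3.14125406e+00 -5.92218760e-04 -3.09524250e+00] 0.043544229612501394
```

View pics/w5.png

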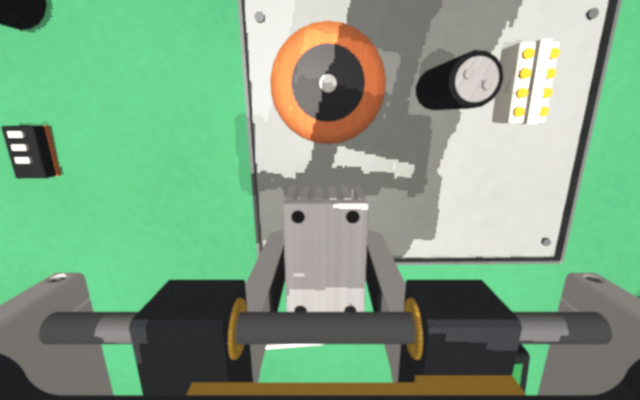

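The wrist view shows the transformer bolt at (328,83), the heat sink held square below it, and the module at (28,150).

```bash
python3 - <<'E'
from h import *
import pickle
c=pickle.load(open('w5.pkl','rb'));f=c['f'];g=cv2.cvtColor(f,cv2.COLOR_BGR2HSV)
print('bolt',ray(c,328,83,.049))
m=cv2.inRange(g,(15,90,120),(35,255,255));m[:30]=0;m[130:]=0;m[:,:505]=0;m[:,570:]=0
n,l,st,ce=cv2.connectedComponentsWithStats(m)
q=[ray(c,*p,.031) for s,p in zip(st[1:],ce[1:]) if s[4]>20];print(len(q),np.mean(q,0))
print('tall',ray(c,477,78,.078))
for p in [(298,216),(353,216)]: print(ray(c,*p,.101-.007+.04))
E
```

```text
bolt [ 0.47762294 -0.0781856   0.049     ]
8 [0.46841437 0.08278655 0.031     ]
tall [0.47321744 0.01445536 0.078     ]
[ 0.54985639 -0.09089049  0.134     ]
[ 0.54858896 -0.06289774  0.134     ]
```

jog_arm:
  moves:
    - [[0,1,-35],[0,0,0],38]
    - [[0,1,-65],[0,0,0],38]
    - [[0,1,-82],[0,0,0],38]
    - [[0,1,-88],[0,0,0],38]
    - [[0,1,-90],[0,0,0],38]

```text
time_s: 9.58
ee_pos: [0.5764, -0.071, 0.0107]
eef_rot: [3.141, -0.002, -3.092]
force: [-0.4, 0.4, -2.4]
grip_width: 0.0438
```

jog_arm:
  moves:
    - [[0,0,-1],[0,0,0],38]
    - [[0,0,-2],[0,0,0],38]
    - [[0,0,-2],[0,0,0],38]

```text
time_s: 9.83
ee_pos: [0.5774, -0.0722, 0.0105]
eef_rot: [-3.141, 0.002, -3.093]
force: [-0.5, 0.3, -2.7]
grip_width: 0.0439
```

jog_arm:
  moves:
    - [[0,-1,-1],[0,0,0],38]
    - [[0,-1,-1],[0,0,0],38]
    - [[0,-1,-1],[0,0,0],38]

```text
time_s: 10.08
ee_pos: [0.5776, -0.073, 0.0101]
eef_rot: [3.141, 0.002, -3.094]
force: [-0.7, 4.3, 6.9]
grip_width: 0.0441
```

jog_arm:
  moves:
    - [[0,0,0],[0,0,0],75]
    - [[0,0,0],[0,0,0],75]
    - [[0,0,0],[0,0,0],75]
    - [[0,0,20],[0,0,0],75]
    - [[0,0,60],[0,0,0],80]

```text
time_s: 10.5
ee_pos: [0.5745, -0.0731, 0.0652]
eef_rot: [3.14, -0.007, -3.094]
force: [-0.0, 0.6, -1.0]
grip_width: 0.0736
```

jog_arm:
  moves:
    - [[0,0,40],[0,0,0],80]
    - [[0,-10,80],[0,0,0],80]
    - [[-20,-40,110],[0,0,0],80]
    - [[-40,-75,120],[0,0,0],80]
    - [[-60,-110,120],[0,0,0],80]

```text
time_s: 10.92
ee_pos: [0.5186, -0.1817, 0.1918]
eef_rot: [-3.139, 0.005, -3.092]
force: [0.6, -0.7, 0.1]
grip_width: 0.0801
```

jog_arm:
  moves:
    - [[-22,-35,0],[0,0,0],80]
    - [[-44,-70,0],[0,0,0],80]
    - [[-66,-105,0],[0,0,0],80]
    - [[-88,-135,0],[0,0,0],80]
    - [[-100,-149,0],[0,0,0],80]

```text
time_s: 11.33
ee_pos: [0.416, -0.3326, 0.1885]
eef_rot: [-3.141, -0.0, -3.096]
force: [0.7, -1.1, -0.5]
grip_width: 0.0801
```

```bash
python3 - <<'E'
from h import *
import pickle
for n in ['wrist','side','scene']:
  c=cam(n);cv2.imwrite(f'pics/{n}6.png',c['f']);pickle.dump(c,open(n+'6.pkl','wb'))
  if n=='wrist':print(np.round(proj(c,(.4165,-.332,.04))))
  if n=='side': cv2.imwrite('pics/s6c.png',cv2.resize(c['f'][130:310,270:430],None,fx=3.3,fy=3.3))
o=ctrl.get_obs();print(o['ee_pos'],o['eef_rot'],o['qpos'])
E
```

```text
[326. 187.]
[ 0.41769322 -0.33046632  0.18847481] [-3.14146451e+00  2.00121047e-04 -3.09615411e+00] [-7.38131350e-01  2.75603859e-01  1.59269697e+00  5.27945152e-05
  1.27305961e+00 -2.35438169e+00]
```

View pics/wrist6.png

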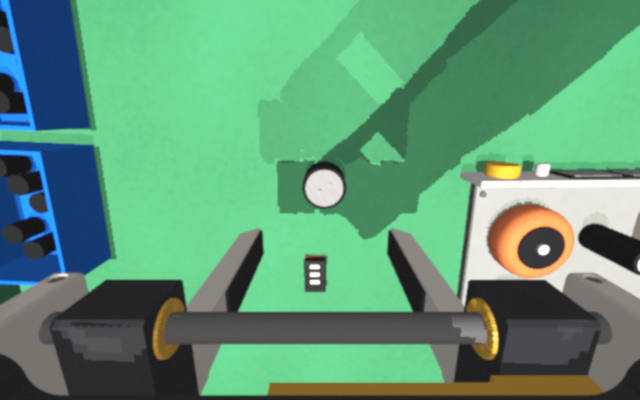

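View pics/s6c.png

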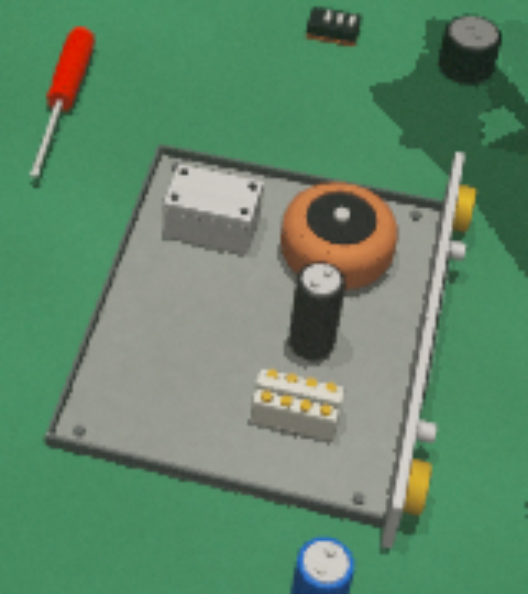

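The heat sink stands squarely behind the transformer. The short cap top is at about (324,186) in the wrist view, and the module is at (315,274).

```bash
python3 - <<'E'
from h import *
import pickle
c=pickle.load(open('wrist6.pkl','rb'));f=c['f']
cv2.imwrite('pics/w6c.png',cv2.resize(f[150:310,270:390],None,fx=4,fy=4,interpolation=cv2.INTER_CUBIC))
g=cv2.cvtColor(f,cv2.COLOR_BGR2HSV)
m=((g[...,1]<60)&(g[...,2]>120)).astype(np.uint8);m[:160]=0;m[215:]=0;m[:,:300]=0;m[:,350:]=0
n,l,st,ce=cv2.connectedComponentsWithStats(m)
for s,q in zip(st[1:],ce[1:]):
  if s[4]>100: print(s,q,ray(c,*q,.04))
m=((g[...,1]<60)&(g[...,2]>150)).astype(np.uint8);m[:250]=0;m[300:]=0;m[:,:300]=0;m[:,332:]=0
n,l,st,ce=cv2.connectedComponentsWithStats(m)
for s,q in zip(st[1:],ce[1:]): print(s[4],q,ray(c,*q,.019))
E
```

```text
[ 305  169   39   38 1158] [323.83765112 187.67357513] [ 0.4175212  -0.33427948  0.04      ]
62 [314.  266.5] [ 0.52665608 -0.34199924  0.019     ]
57 [314.14035088 274.21052632] [ 0.53765318 -0.34141625  0.019     ]
59 [314.23728814 281.54237288] [ 0.54827082 -0.34090086  0.019     ]
```

View pics/w6c.png

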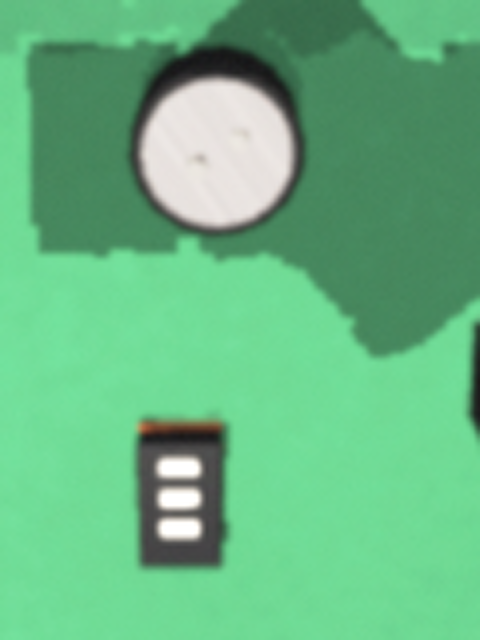

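jog_arm:
  moves:
    - [[0,-2,-40],[0,0,0],80]
    - [[0,-2,-80],[0,0,0],80]
    - [[0,-2,-120],[0,0,0],80]
    - [[0,-2,-155],[0,0,0],80]
    - [[0,-2,-170],[0,0,0],80]

```text
time_s: 11.9
ee_pos: [0.4176, -0.329, 0.014]
eef_rot: [3.138, -0.004, -3.092]
force: [-0.1, 0.4, 0.4]
grip_width: 0.0802
```

jog_arm:
  moves:
    - [[0,0,-9],[0,0,0],80]
    - [[0,0,-9],[0,0,0],80]
    - [[0,0,-9],[0,0,0],60]
    - [[0,0,-9],[0,0,0],42]
    - [[0,0,-9],[0,0,0],42]
  squeeze: 18

```text
time_s: 12.32
ee_pos: [0.4191, -0.3321, 0.0108]
eef_rot: [-3.14, 0.002, -3.093]
force: [-0.0, 0.1, 0.5]
grip_width: 0.0632
```

jog_arm:
  moves:
    - [[0,0,0],[0,0,0],42]
    - [[0,0,0],[0,0,0],42]
    - [[0,0,0],[0,0,0],42]

```text
time_s: 12.57
ee_pos: [0.4186, -0.332, 0.0101]
eef_rot: [-3.141, 0.001, -3.094]
force: [-1.6, 1.0, 6.2]
grip_width: 0.0494
```

jog_arm:
  moves:
    - [[0,0,30],[0,0,0],42]
    - [[0,0,65],[0,0,0],42]
    - [[0,0,100],[0,0,0],42]
    - [[20,20,112],[0,0,0],42]
    - [[45,45,112],[0,0,0],42]

```text
time_s: 12.98
ee_pos: [0.4641, -0.2882, 0.1253]
eef_rot: [-3.138, 0.005, -3.097]
force: [-0.2, -0.6, -0.9]
grip_width: 0.0497
```

jog_arm:
  moves:
    - [[16,36,0],[0,0,0],42]
    - [[32,72,0],[0,0,0],42]
    - [[48,108,0],[0,0,0],42]
    - [[64,144,0],[0,0,0],42]
    - [[75,182,0],[0,0,0],42]

```text
time_s: 13.4
ee_pos: [0.539, -0.1029, 0.1214]
eef_rot: [-3.142, 0.0, -3.094]
force: [-0.2, -0.9, -1.6]
grip_width: 0.0497
```

jog_arm:
  moves:
    - [[2,40,0],[0,0,0],42]
    - [[3,80,0],[0,0,0],42]
    - [[5,120,0],[0,0,0],42]
    - [[5,160,0],[0,0,0],42]
    - [[5,190,0],[0,0,0],42]

```text
time_s: 13.82
ee_pos: [0.5428, 0.0882, 0.1214]
eef_rot: [3.141, -0.0, -3.093]
force: [0.8, 0.0, -1.4]
grip_width: 0.0498
```

```bash
python3 - <<'E'
from h import *
import pickle
c=cam('wrist');cv2.imwrite('pics/w7.png',c['f']);pickle.dump(c,open('w7.pkl','wb'))
o=ctrl.get_obs();print(o['ee_pos'],o['eef_rot'],o['grip_width'])
E
```

```text
[0.5427066  0.09179041 0.1214239 ] [ 3.14034583e+00  4.51379690e-05 -3.09039954e+00] 0.049687908273320786
```

View pics/w7.png

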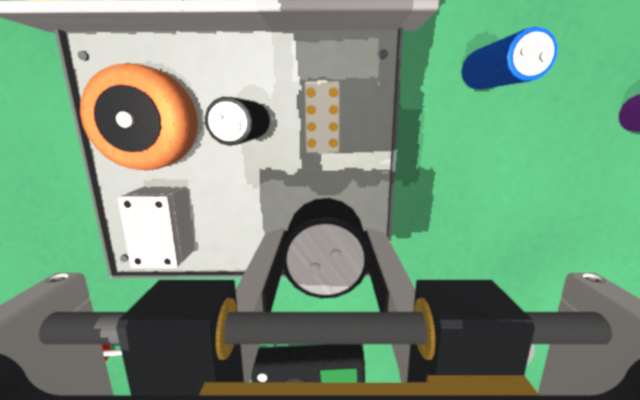

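```bash
python3 - <<'E'
from h import *
import pickle
c=cam('wrist');f=c['f'];g=cv2.cvtColor(f,cv2.COLOR_BGR2HSV)
m=cv2.inRange(g,(10,90,90),(35,255,255));m[:80]=0;m[155:]=0;m[:,:300]=0;m[:,345:]=0
n,l,st,ce=cv2.connectedComponentsWithStats(m)
q=[ray(c,*p,.031) for s,p in zip(st[1:],ce[1:]) if s[4]>20];print(len(q),np.mean(q,0))
o=ctrl.get_obs();print(o['ee_pos'],o['eef_rot'])
print('T',ray(c,124,119,.049),'tall',ray(c,228,121,.078))
print('held',ray(c,325.5,258,o['ee_pos'][2]-.010+.04))
h=[ray(c,*p,.043) for p in [(129,204),(158,204),(137,262),(166,261)]];print(h,np.mean(h,0))
E
```

```text
8 [0.46879086 0.08140931 0.031     ]
[0.54283138 0.08912557 0.1213017 ] [ 3.14107584e+00 -2.15756765e-04 -3.08944735e+00]
T [ 0.47765275 -0.07361241  0.049     ] tall [0.47381674 0.01864623 0.078     ]
held [0.54047446 0.09142018 0.1513017 ]
[array([ 0.55123959, -0.08232634,  0.043     ]), array([ 0.54991555, -0.05664215,  0.043     ]), array([ 0.60810043, -0.08182568,  0.043     ]), array([ 0.6056716 , -0.05457619,  0.043     ])] [ 0.57873179 -0.06884259  0.043     ]
```

jog_arm:
  moves:
    - [[2,-4,-35],[0,0,0],42]
    - [[2,-4,-70],[0,0,0],42]
    - [[2,-4,-95],[0,0,0],42]
    - [[2,-4,-104],[0,0,0],42]
    - [[2,-4,-106],[0,0,0],42]

```text
time_s: 14.33
ee_pos: [0.5445, 0.0807, 0.014]
eef_rot: [-3.141, -0.003, -3.094]
force: [-0.0, -0.5, -1.3]
grip_width: 0.0497
```

jog_arm:
  moves:
    - [[0,0,-1],[0,0,0],42]
    - [[0,0,-2],[0,0,0],42]
    - [[0,0,-2],[0,0,0],42]

```text
time_s: 14.58
ee_pos: [0.5461, 0.0813, 0.0147]
eef_rot: [3.142, 0.002, -3.094]
force: [-0.7, 0.4, -0.6]
grip_width: 0.0499
```

jog_arm:
  moves:
    - [[-1,3,0],[0,0,0],42]
    - [[-1,3,-1],[0,0,0],42]
    - [[-1,3,-1.5],[0,0,0],42]
    - [[-1,3,-1.5],[0,0,0],42]

```text
time_s: 14.92
ee_pos: [0.5448, 0.0847, 0.013]
eef_rot: [3.141, 0.001, -3.093]
force: [-3.8, 2.5, 9.7]
grip_width: 0.0496
```

jog_arm:
  moves:
    - [[0,0,0],[0,0,0],75]
    - [[0,0,0],[0,0,0],75]
    - [[0,0,0],[0,0,0],75]
    - [[0,0,20],[0,0,0],75]
    - [[0,0,60],[0,0,0],75]

```text
time_s: 15.33
ee_pos: [0.542, 0.0841, 0.0687]
eef_rot: [-3.141, -0.008, -3.094]
force: [-0.4, -0.6, -0.4]
grip_width: 0.0746
```

jog_arm:
  moves:
    - [[0,0,40],[0,0,0],75]
    - [[0,-20,80],[0,0,0],70]
    - [[0,-55,100],[0,0,0],60]
    - [[0,-95,100],[0,0,0],60]
    - [[0,-135,100],[0,0,0],60]

```text
time_s: 15.75
ee_pos: [0.5447, -0.0521, 0.1737]
eef_rot: [-3.141, 0.003, -3.092]
force: [0.8, -0.3, -0.3]
grip_width: 0.0602
```

jog_arm:
  moves:
    - [[0,-40,0],[0,0,0],60]
    - [[0,-80,0],[0,0,0],60]
    - [[0,-120,0],[0,0,0],60]
    - [[0,-160,0],[0,0,0],60]
    - [[0,-200,0],[0,0,0],60]

```text
time_s: 16.17
ee_pos: [0.5439, -0.2527, 0.1719]
eef_rot: [-3.142, 0.0, -3.094]
force: [0.5, 1.2, 0.5]
grip_width: 0.0597
```

jog_arm:
  moves:
    - [[0,-40,0],[0,0,0],60]
    - [[0,-80,0],[0,0,0],60]
    - [[0,-90,0],[0,0,0],60]
    - [[0,-90,0],[0,0,0],60]
    - [[0,-90,0],[0,0,0],60]

```text
time_s: 16.58
ee_pos: [0.5442, -0.3403, 0.1714]
eef_rot: [3.141, -0.001, -3.094]
force: [0.7, 0.4, -0.2]
grip_width: 0.0602
```

```bash
python3 - <<'E'
from h import *
import pickle
for n in ['wrist','side','scene']:
  c=cam(n);cv2.imwrite(f'pics/{n}8.png',c['f']);pickle.dump(c,open(n+'8.pkl','wb'))
  if n=='side': cv2.imwrite('pics/s8c.png',cv2.resize(c['f'][130:310,270:430],None,fx=3.3,fy=3.3))
  if n=='wrist': cv2.imwrite('pics/w8c.png',cv2.resize(c['f'][140:240,270:390],None,fx=5,fy=5,interpolation=cv2.INTER_CUBIC))
o=ctrl.get_obs();print(o['ee_pos'],o['eef_rot'],o['qpos'])
E
```

```text
[ 0.54473787 -0.33906183  0.17210695] [ 3.14152953e+00  1.83871176e-04 -3.09193288e+00] [-6.13891076e-01  5.31380406e-01  1.27486551e+00  1.67608572e-04
  1.33524076e+00 -2.23438629e+00]
```

View pics/w8c.png

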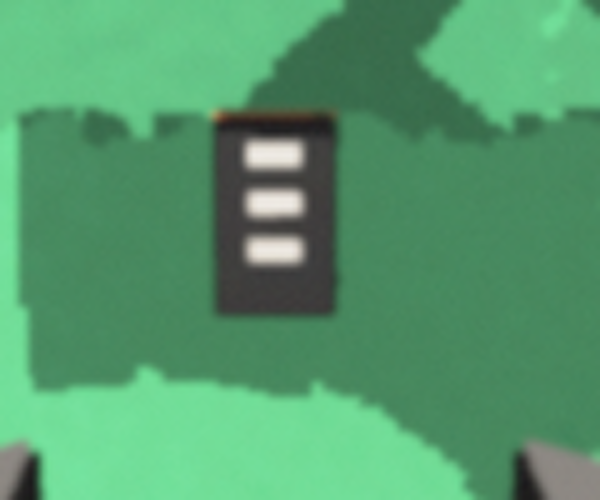

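View pics/s8c.png

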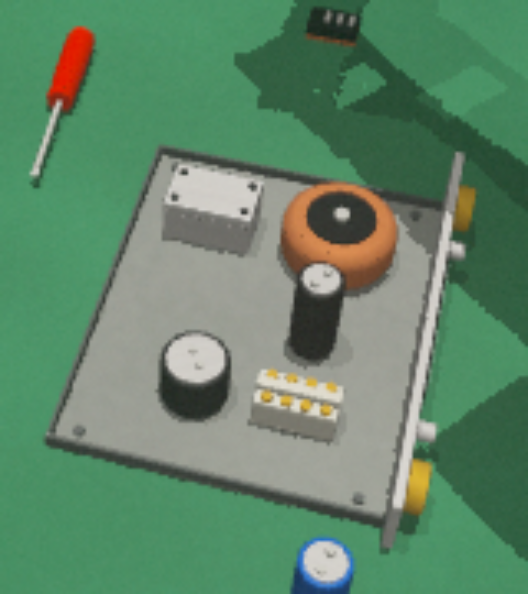

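The short cap stands properly behind the terminal block. In the wrist view the module's top spans (313,166) to (337,203), with its centre at about (325,184.4).

```bash
python3 - <<'E'
from h import *
import pickle
c=pickle.load(open('wrist8.pkl','rb'))
for p in [(313,166),(337.2,166),(313.2,203),(337.2,203),(325.1,184.4)]: print(ray(c,*p,.016))
E
```

```text
[ 0.52303452 -0.35490877  0.016     ]
[ 0.52174032 -0.32793478  0.016     ]
[ 0.56602745 -0.35306644  0.016     ]
[ 0.56470478 -0.32539279  0.016     ]
[ 0.54339922 -0.34040736  0.016     ]
```

jog_arm:
  moves:
    - [[0,0,-40],[0,0,0],60]
    - [[0,0,-80],[0,0,0],60]
    - [[0,0,-120],[0,0,0],60]
    - [[0,0,-145],[0,0,0],60]
    - [[0,0,-155],[0,0,0],60]
  squeeze: 12

```text
time_s: 17.15
ee_pos: [0.5431, -0.3382, 0.013]
eef_rot: [3.138, -0.004, -3.092]
force: [-0.5, 0.3, 0.3]
grip_width: 0.0602
```

jog_arm:
  moves:
    - [[0,0,-8],[0,0,0],60]
    - [[0,0,-12],[0,0,0],60]
    - [[0,0,-12],[0,0,0],60]
    - [[0,0,-12],[0,0,0],40]
    - [[0,0,-12],[0,0,0],22]

```text
time_s: 17.57
ee_pos: [0.545, -0.341, 0.0065]
eef_rot: [-3.14, 0.002, -3.094]
force: [-0.1, -0.2, -1.0]
grip_width: 0.0501
```

jog_arm:
  moves:
    - [[0,0,0],[0,0,0],22]
    - [[0,0,0],[0,0,0],22]
    - [[0,0,0],[0,0,0],22]
    - [[0,0,0],[0,0,0],22]

```text
time_s: 17.9
ee_pos: [0.5444, -0.3408, 0.0052]
eef_rot: [-3.141, 0.0, -3.094]
force: [-0.9, 1.0, 2.7]
grip_width: 0.0278
```

jog_arm:
  moves:
    - [[0,0,30],[0,0,0],22]
    - [[0,0,65],[0,0,0],22]
    - [[5,20,100],[0,0,0],22]
    - [[9,60,105],[0,0,0],22]
    - [[14,100,105],[0,0,0],22]

```text
time_s: 18.32
ee_pos: [0.559, -0.2408, 0.1127]
eef_rot: [-3.139, 0.004, -3.096]
force: [0.1, -0.4, -0.5]
grip_width: 0.0279
```

jog_arm:
  moves:
    - [[5,40,0],[0,0,0],22]
    - [[10,80,0],[0,0,0],22]
    - [[15,120,0],[0,0,0],22]
    - [[19,160,0],[0,0,0],22]
    - [[19,168,0],[0,0,0],22]

```text
time_s: 18.73
ee_pos: [0.5775, -0.0676, 0.11]
eef_rot: [3.141, 0.0, -3.09]
force: [0.5, 0.1, -0.6]
grip_width: 0.0277
```

jog_arm:
  moves:
    - [[0,0,0],[0,0,0],22]
    - [[0,0,0],[0,0,0],22]
    - [[0,0,0],[0,0,0],22]

```text
time_s: 18.98
ee_pos: [0.5772, -0.074, 0.1098]
eef_rot: [-3.141, -0.0, -3.095]
force: [0.2, 0.2, -1.1]
grip_width: 0.0281
```

```bash
python3 - <<'E'
from h import *
import pickle
for n in ['wrist','side']:
  c=cam(n);cv2.imwrite(f'pics/{n}9.png',c['f']);pickle.dump(c,open(n+'9.pkl','wb'))
o=ctrl.get_obs();print(o['ee_pos'],o['eef_rot'],o['grip_width'])
E
```

```text
[ 0.57720457 -0.07417816  0.10977268] [-3.14151040e+00 -1.04031127e-04 -3.09550787e+00] 0.027977070664123665
```

View pics/wrist9.png

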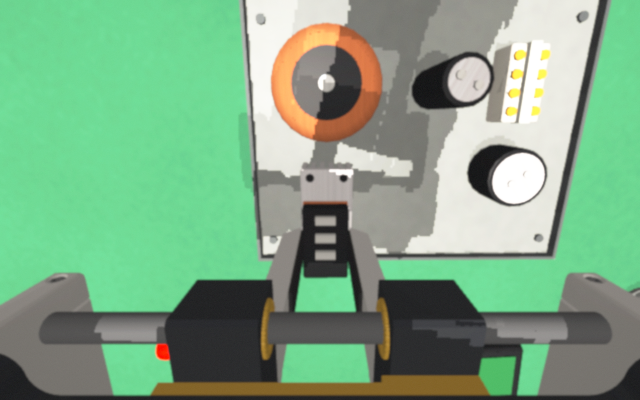

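View pics/side9.png

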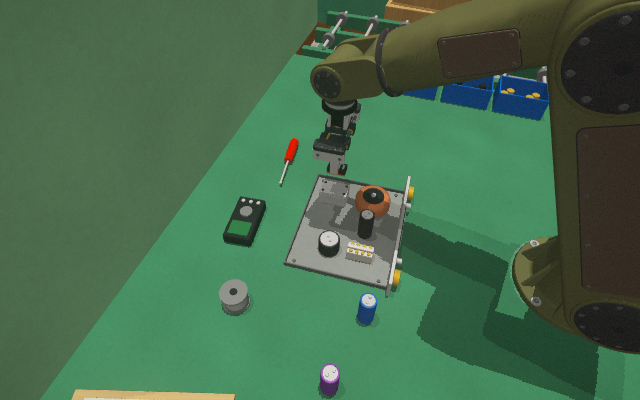

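```bash
python3 - <<'E'
from h import *
import pickle
c=pickle.load(open('wrist9.pkl','rb'))
a=ray(c,309.5,178,.043);b=ray(c,344,177.5,.043);print(a,b,np.linalg.norm(b-a)); m=(a+b)/2; print('sink',m+.028*np.array([.999,.047,0]))
z=.1098-.0052+.016
t=[ray(c,*p,z) for p in [(303.5,207),(347,207),(303.5,274),(346,275)]]
print(t,'mod front', (t[0]+t[1])/2,np.mean(t,0))
print('short',ray(c,517,177,.043),'tall',ray(c,468,80,.078),'T',ray(c,326,83,.049))
E
```

```text
[ 0.55151943 -0.08854732  0.043     ] [ 0.54973584 -0.06001269  0.043     ] 0.028590320567813528
sink [ 0.57859964 -0.07296401  0.043     ]
[array([ 0.55265911, -0.08819951,  0.1206    ]), array([ 0.55145416, -0.06291219,  0.1206    ]), array([ 0.5961805 , -0.08695773,  0.1206    ]), array([ 0.59562036, -0.06055024,  0.1206    ])] mod front [ 0.55205663 -0.07555585  0.1206    ] [ 0.57397853 -0.07465492  0.1206    ]
short [0.54248672 0.08310295 0.043     ] tall [0.4741877  0.01399281 0.078     ] T [ 0.4777115  -0.07847366  0.049     ]
```

jog_arm:
  moves:
    - [[3,1,-25],[0,0,0],22]
    - [[3,1,-45],[0,0,0],22]
    - [[3,1,-55],[0,0,0],22]
    - [[3,1,-59],[0,0,0],22]
    - [[3,1,-60],[0,0,0],22]

```text
time_s: 19.5
ee_pos: [0.5801, -0.0722, 0.0495]
eef_rot: [3.141, -0.001, -3.094]
force: [-0.6, -0.0, -1.2]
grip_width: 0.0281
```

jog_arm:
  moves:
    - [[0,0,-1],[0,0,0],22]
    - [[0,0,-1],[0,0,0],22]
    - [[0,0,-1],[0,0,0],22]

```text
time_s: 19.75
ee_pos: [0.5807, -0.0718, 0.0498]
eef_rot: [-3.141, 0.001, -3.094]
force: [-0.1, -0.1, -0.7]
grip_width: 0.0276
```

jog_arm:
  moves:
    - [[-1,0,-1],[0,0,0],22]
    - [[-1,-1,-1.5],[0,0,0],22]
    - [[-1,-1,-1.5],[0,0,0],22]

```text
time_s: 20.0
ee_pos: [0.5797, -0.0725, 0.0482]
eef_rot: [3.141, 0.001, -3.094]
force: [0.2, 1.7, 4.9]
grip_width: 0.0277
```

Contact. Releasing, rising and backing away to check.

jog_arm:
  moves:
    - [[0,0,0],[0,0,0],45]
    - [[0,0,0],[0,0,0],55]
    - [[0,0,0],[0,0,0],60]
    - [[0,0,10],[0,0,0],60]
    - [[0,0,40],[0,0,0],60]

```text
time_s: 20.42
ee_pos: [0.5773, -0.0724, 0.0846]
eef_rot: [3.14, -0.007, -3.094]
force: [0.5, -0.1, -0.0]
grip_width: 0.0579
```

jog_arm:
  moves:
    - [[0,0,40],[0,0,0],60]
    - [[0,0,80],[0,0,0],60]
    - [[0,0,110],[0,0,0],60]
    - [[0,30,120],[0,0,0],60]
    - [[0,70,120],[0,0,0],60]

```text
time_s: 20.83
ee_pos: [0.5803, -0.0039, 0.2117]
eef_rot: [-3.141, 0.006, -3.097]
force: [1.0, -0.2, -0.5]
grip_width: 0.0599
```

jog_arm:
  moves:
    - [[0,0,0],[0,0,0],60]
    - [[0,0,0],[0,0,0],60]
    - [[0,0,0],[0,0,0],60]

```text
time_s: 21.08
ee_pos: [0.5792, -0.0029, 0.2077]
eef_rot: [-3.141, 0.0, -3.093]
force: [0.6, -0.2, -0.2]
grip_width: 0.06
```

```bash
python3 - <<'E'
from h import *
import pickle
for n in ['wrist','side','scene']:
  c=cam(n);cv2.imwrite(f'pics/{n}10.png',c['f']);pickle.dump(c,open(n+'10.pkl','wb'))
  if n=='side': cv2.imwrite('pics/s10c.png',cv2.resize(c['f'][130:310,270:430],None,fx=3.3,fy=3.3))
o=ctrl.get_obs();print(o['ee_pos'],o['eef_rot'])
E
```

```text
[ 0.57925959 -0.00364889  0.20728778] [-3.14150641e+00 -3.12793908e-04 -3.09482603e+00]
```

View pics/wrist10.png

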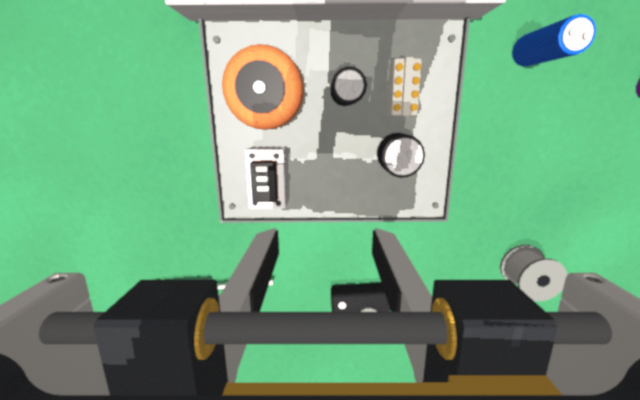

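View pics/s10c.png

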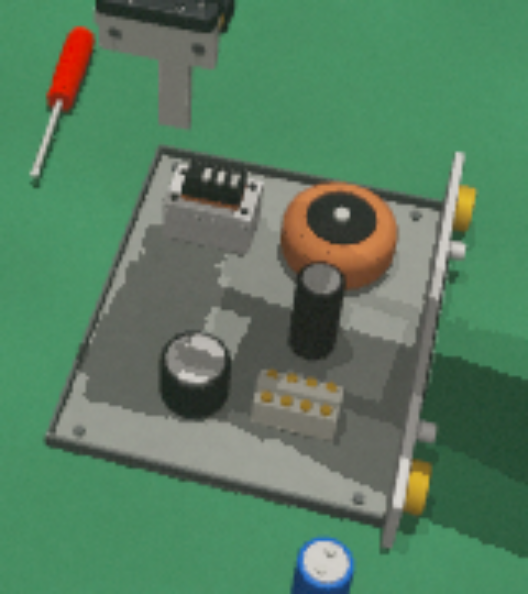

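Everything is in place. I'll finish with numbers in the chassis frame, taken from this overhead view.

```bash
python3 - <<'E'
from h import *
import pickle
c=pickle.load(open('wrist10.pkl','rb'))
cv2.imwrite('pics/w10c.png',cv2.resize(c['f'][40:225,200:470],None,fx=2.9,fy=2.9,interpolation=cv2.INTER_CUBIC))
T=ray(c,259.5,87,.049);g=cv2.cvtColor(c['f'],cv2.COLOR_BGR2HSV)
m=cv2.inRange(g,(10,90,90),(35,255,255));m[:55]=0;m[118:]=0;m[:,:388]=0;m[:,424:]=0
n,l,st,ce=cv2.connectedComponentsWithStats(m)
q=[ray(c,*p,.031) for s,p in zip(st[1:],ce[1:]) if s[4]>8];B=np.mean(q,0);print(len(q),T,B,np.linalg.norm((B-T)[:2]))
d=(B-T)[:2];yaw=math.atan2(-d[0],d[1]);print('yaw',yaw)
Rm=np.array([[math.cos(yaw),math.sin(yaw)],[-math.sin(yaw),math.cos(yaw)]])
print('tall rel T',Rm@(ray(c,349,84.5,.078)-T)[:2]);print('short rel B',Rm@(ray(c,403.5,154,.043)-B)[:2])
h=np.mean([ray(c,*p,.043) for p in [(246,151),(283,150),(248,208),(284,208)]],0)
mm=np.mean([ray(c,*p,.059) for p in [(252,165),(276,165),(253,205),(277,205)]],0)
print('sink rel T',Rm@(h-T)[:2],'mod rel sink',Rm@(mm-h)[:2])
s0=pickle.load(open('scene0.pkl','rb'))['f'].astype(int);s1=pickle.load(open('scene10.pkl','rb'))['f'].astype(int)
for n,(x,y,w,hh) in dict(driver=(290,255,45,68),meter=(350,200,50,52),spool=(382,148,28,30)).items():
  print(n,(np.abs(s0-s1).max(2)[y:y+hh,x:x+w]>50).sum())
E
```

```text
8 [ 0.47788123 -0.07728559  0.049     ] [0.46857078 0.08181932 0.031     ] 0.15937709198295666
yaw 0.05845104241239396
tall rel T [0.00097297 0.09189141]
short rel B [ 0.07244627 -0.0020658 ]
sink rel T [ 0.10109706 -0.00141024] mod rel sink [0.00268974 0.00203515]
driver 0
meter 0
spool 0
```

View pics/w10c.png

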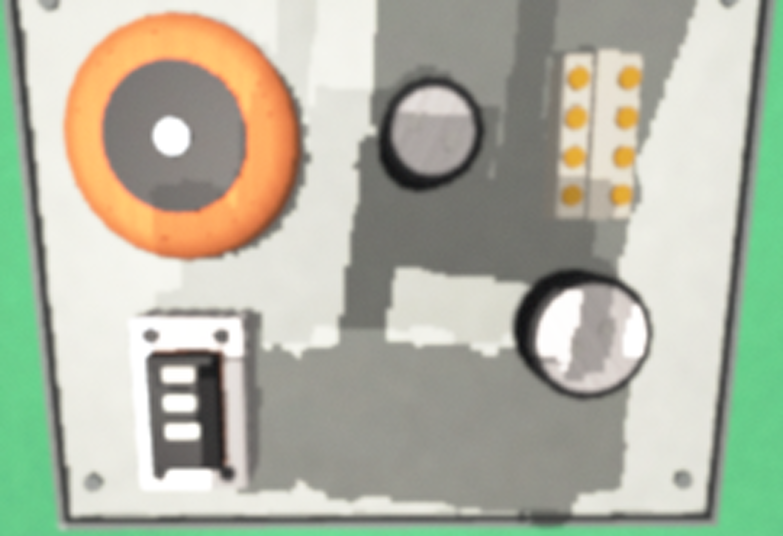

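View pics/scene10.png

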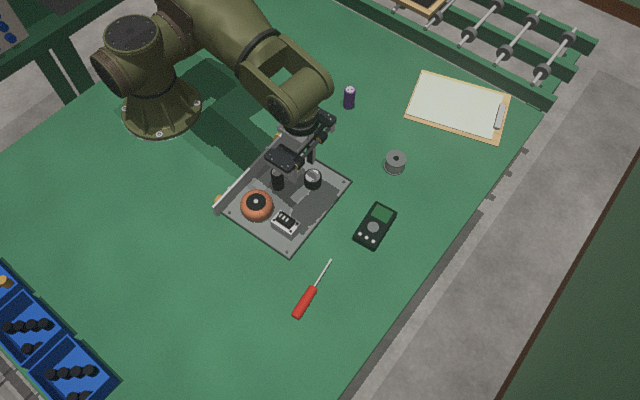

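```bash
python3 - <<'E'
from h import *
import pickle
c=pickle.load(open('wrist10.pkl','rb'))
t=ray(c,200+180/2.9,40+403/2.9,.062)
h=np.mean([ray(c,200+x/2.9,40+y/2.9,.043) for x,y in [(151,335),(222,335),(157,470),(228,473)]],0)
print(t,h,'module-sink', t+[.0065,0,0]-h)
E
```

```text
[ 0.57365278 -0.0726548   0.062     ] [ 0.57835118 -0.07266466  0.043     ] module-sink [1.80160000e-03 9.85366493e-06 1.90000000e-02]
```

All parts are within tolerance and the gripper is clear of everything, so I'm handing in.

```bash
python3 -c "
from station import ctrl
print(ctrl.hand_in())"
```

```text
the job is handed in; nothing more can be done
None
```

All four parts are in place in the chassis, and I handed the job in at about 21 s of robot time. The tall cap I used was the black one, not the blue or purple.

The last camera check, taken with the gripper open and clear, put everything within tolerance:

| Part | Measured | Target |
|---|---|---|
| Tall cap, from transformer | 1 mm backwards, 92 mm across | 0 and 95 mm |
| Heat sink, from transformer | 101 mm behind, 1 mm sideways | 100 and 0 mm |
| Short cap, from terminal block | 72 mm behind, 2 mm sideways | 75 and 0 mm |
| Module, from heat sink centre | about 2–3 mm lengthwise, 0–2 mm sideways | 0 and 0 mm |

- **Upright and square:** the parts look upright and the module lies along the heat sink. I judged this by eye rather than measuring final angles.
- **Bystanders:** the image areas around the screwdriver, meter and spool showed no change from the start.
- **Disagreements:** none of the checks failed. Views differed by up to about 4–5 mm where the arm was still settling; otherwise they agreed to about 2–4 mm.

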